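Uncap the tall spray can and park its cap in the cap block

TASK

Get the tall spray can ready for use: lift the loose black cap off it and set the cap down, mouth down and upright, in the wide round pocket of the wooden cap block; set it down, do not drop it in. Leave the tall can standing upright where it is, and leave the short spray can and its cap alone.

Things in the scene. Friction and masses are not known exactly. Their poses are not given: they have to be found in the camera images.
- tall_can_cap_center (a point): Centre (on the axis, half-way up) of the TALL can's loose black cap: round, 40 mm across, 62 mm high, closed top (172 mm above the bench at the start), open below, wall 3 mm, 20 to 45 g. z up. It rests on the can's shoulder over a 6 mm collar and a 36 mm nozzle, held by nothing: lifted straight up 40 mm it is clear. Grip it across the sides, a little above the centre.
- tall_can: The TALL spray can: aluminium with a pale paper band, 52 mm across, loose, about 0.45 kg. Origin at the centre of its underside, on the bench; z up along its axis. The shoulder that bears the cap is 110 mm above the origin, the bare nozzle's top 146 mm.
- pocket (a point): Centre of the floor of the wide pocket in the wooden cap block, z up. Pocket 62 mm across, 10 mm deep, floor 16 mm above the bench. Block 90 x 130 x 26 mm, fixed, long side along y; the pocket lies 20 mm to +y of its middle; three 16 mm sockets at the -y end are too small for a cap. A cap standing in the pocket has its centre 31 mm above this point.
- short_can_cap_center (a point): Centre of the like black cap (40 mm across, 62 mm high) on the SHORT spray can, a bystander: the loose can below looks the same and is 52 mm across, but its shoulder is only 60 mm and its cap's top only 122 mm above the bench. z up. Leave both alone.
There are look-alikes about, which are no part of the job. Leave any pink look-alike of the part that bears tall_can_cap_center alone.

How it is judged:
By the outcome, as a careful person would: the job done as asked, in the order asked, and still so for the second after the job is handed in, with the robot touching nothing.
It also fails if it takes over 40 s, if anything falls off the work surface, if the arm or the gripper's body presses on something with over 40 N, if the wrist force passes 120 N, or if a joint passes its speed limit or range.

ROBOT

A 6-joint arm with a two-finger parallel gripper is mounted at the origin on a cart in front of the work surface, level with it; the furniture and walls round the work are solid. World frame = base frame: x ahead of the robot, y to its left, z up, the work surface at z = 0. Lengths are in mm, angles in rad, forces in N, time in s.
With the tool pointing down it reaches from about 275 to 825 mm from the base axis. Payload 5.2 kg.
Tool frame: the origin (TCP) lies midway between the tips of the shut fingers; the grasp point (between the pads) lies 19 mm behind it; z points along the fingers, x is the direction in which the jaws open and shut, and the axes are right-handed (so a half turn about z gives the same grasp; the last joint's range is limited). The gripper opens to 93 mm and grips with 3 to 60 N. Pads are 15 mm wide; open, the fingers measure 128 mm over their backs; the gripper's body (75 mm by 188 mm) begins 65 mm behind the grasp point.
Start: joints at [-1.348, 0.259, 1.535, -0, 1.348, -0.203], TCP at [227.198, -500.885, 218.653] pointing down, gripper open.
Joint ranges: [-3.14, 3.14], [-0.91, 2.08], [0.19, 2.58], [-1.22, 4.36], [0.22, 2.71], [-3.12, 3.12]. Speed limits (rad/s): [2.57, 2.57, 3.14, 3.14, 3.14, 3.14].

INTERFACE

Orientations are given as a rotation vector (axis times angle).
In Python, from bench import arm gives the robot as it stands.
- The arm moves only by the tool servo_tool, never from a script. Its argument "commands" is a list that holds one entry, the list of rows, each a list of 7 numbers: the turn, a rotation vector about the tool's x, y, z in degrees, then the shift along the tool's x, y, z in mm, then the finger opening in mm, from 0 to 93. A call has 1 to 5 rows; each row is the pose to reach, as a shift and turn from the pose commanded when the call began, along the tool's axes at that moment; what a row does not reach only later rows make up. A row lasts 1/8 s, in which the tool goes at most 62.5 mm and 10.7 degrees, less where a joint would pass 70% of its speed; a pose out of reach is approached as far as the arm can. A call with a gripper value outside its range is refused whole. The fingers move at their own pace and stop on an object; "squeeze" is the grip in N (left out, the last holds). Time passes only in rows, so rows that repeat a pose let the fingers close. It gives the time, the measured TCP pose, the force and the opening at its end, in the units of the state.
- arm.get_state(): the state, without advancing time (a new reading comes with each control period).
- arm.capture(name): name is "scene" or "top" or "wrist"; returns the picture (420x560x3 uint8, red, green, blue); there is no depth.
- arm.camera_params(name): a dict with "intrinsics" (3x3 intrinsics, pixels), "D" ([k1, k2, p1, p2, k3] as OpenCV has them; the pictures are not rectified), "world_from_camera" (4x4, takes a point from camera to world coordinates); the wrist camera has in their place "hand_eye" (4x4, takes a point from camera to tool coordinates, whose origin is the TCP and whose axes are the tool frame's). Camera axes: x right, y down, z forward; pixel columns grow to the right and rows downward; lengths in mm; the calibration is good to about 2 mm. A picture is of the moment at which its call begins: read the wrist's pose just before it. camera_params takes no time and is no camera call.
- arm.sign_off(): hands the job in, once; it reports no verdict.
The state is a dict: "t": time; "q": joint angles; "qvel": joint speeds; "tau": joint torques, N m; "ee_pos": TCP position; "tcp_rot": TCP orientation; "wrist_force": force on the tool from outside, world axes, zero at the start; "wrist_torque": the same for the moment, N m; "gripper_width": finger opening in mm.
Only numpy, scipy, OpenCV 4.12 (cv2) and the standard library are available. Lean on these libraries where they do the work, as an engineer would, in place of code of your own. Each camera call takes 0.05 s, during which the arm holds its last target.

## Working session

There is one attempt and no reset: what is moved stays moved. The work goes in short steps, Python scripts to look and compute and a tool call to move; the robot and the scene stay as the last step left them, time stands still between calls to the robot, and variables do not carry over. Pictures are saved under pics/ and viewed, and the job is handed in when it is done.

Besides the shell and the picture viewer there is one more tool, called after ">>>" as name([rows], argument=value, ...), one row to a line, values as JSON. servo_tool: Moves the arm, as the interface text tells. Its arguments: {"type":"object","properties":{"commands":{"type":"array"},"squeeze":{"type":"number"}},"required":["commands"]}

```bash
mkdir -p pics; ls; python3 - <<'E'
from bench import arm
import cv2
s=arm.get_state();print(s['t'],s['ee_pos'],s['tcp_rot'],s['gripper_width'])
for n in ("scene","top"):
    im=arm.capture(n);cv2.imwrite(f"pics/{n}0.png",im[:,:,::-1])
    p=arm.camera_params(n);print(n,p)
print(arm.camera_params("wrist"))
E
```

```text
pics
0.0 [ 227.06928919 -500.33497943  217.82618697] [-2.63962560e+00  1.70119170e+00  2.04490681e-03] 92.72788884496654
scene {'intrinsics': array([[386.9611076 ,   0.        , 274.43614424],
       [  0.        , 386.9611076 , 216.04385751],
       [  0.        ,   0.        ,   1.        ]]), 'D': array([0.00192356, 0.        , 0.        , 0.        , 0.        ]), 'world_from_camera': array([[-6.00308690e-01, -5.98838917e-01,  5.30114543e-01,
         2.16509494e+01],
       [-7.99685558e-01,  4.58983325e-01, -3.87088254e-01,
         4.43895255e+02],
       [-1.15102246e-02, -6.56297386e-01, -7.54414512e-01,
         7.91239227e+02],
       [ 0.00000000e+00,  0.00000000e+00,  0.00000000e+00,
         1.00000000e+00]])}
top {'intrinsics': array([[429.89997668,   0.        , 285.29526696],
       [  0.        , 429.89997668, 209.28730839],
       [  0.        ,   0.        ,   1.        ]]), 'D': array([-0.09868287,  0.        ,  0.        ,  0.        ,  0.        ]), 'world_from_camera': array([[ 7.39587379e-03, -9.96908050e-01,  7.82281295e-02,
         4.32933300e+02],
       [-9.99920089e-01, -6.57072808e-03,  1.08000927e-02,
         1.16654632e+02],
       [-1.02526836e-02, -7.83017543e-02, -9.96876982e-01,
         1.11778401e+03],
       [ 0.00000000e+00,  0.00000000e+00,  0.00000000e+00,
         1.00000000e+00]])}
{'intrinsics': array([[292.14806917,   0.        , 279.65413397],
       [  0.        , 292.14806917, 209.58147549],
       [  0.        ,   0.        ,   1.        ]]), 'D': array([-0.0373174,  0.       ,  0.       ,  0.       ,  0.       ]), 'hand_eye': array([[ 9.99999299e-01,  1.08587287e-03, -4.71538155e-04,
        -6.94802210e-01],
       [-9.26689360e-04,  9.65876033e-01,  2.59003146e-01,
        -7.31491980e+01],
       [ 7.36691891e-04, -2.59002528e-01,  9.65876363e-01,
        -1.67225530e+02],
       [ 0.00000000e+00,  0.00000000e+00,  0.00000000e+00,
         1.00000000e+00]])}
```

View pics/scene0.png

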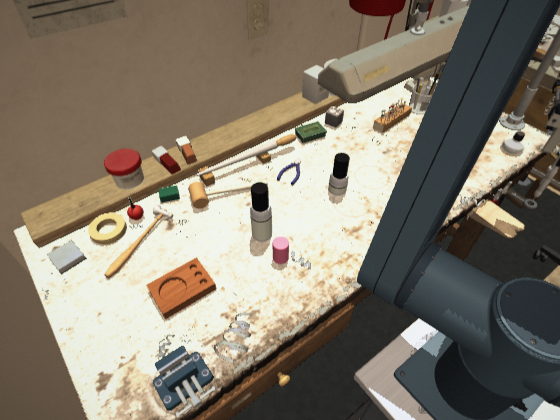

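View pics/top0.png

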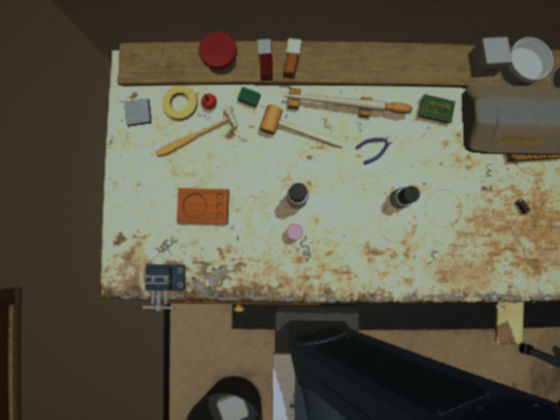

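Scene: a black cap at (260,195) on the tall can (body down to about 240), a black cap at (340,163) on the short can (body to 193), and a pink cap at (280,250). The block is at (182,288) with its pocket at (173,288). In the top view these are at (298,195), (404,197), (294,233), with the pocket at (194,206).

```bash
cat > h.py <<'E'
import numpy as np,cv2
from bench import arm
def ray(n,uv,state=None):
    p=arm.camera_params(n)
    d=cv2.undistortPoints(np.array([[uv]],float),p['intrinsics'],p['D'])[0,0]
    if n=='wrist':
        T=np.eye(4);T[:3,:3]=cv2.Rodrigues(np.array(state['tcp_rot']))[0];T[:3,3]=state['ee_pos'];M=T@p['hand_eye']
    else: M=p['world_from_camera']
    v=M[:3,:3]@np.r_[d,1];return M[:3,3],v/np.linalg.norm(v)
def onz(n,uv,z,state=None):
    o,v=ray(n,uv,state);return o+v*(z-o[2])/v[2]
def proj(n,P,state=None):
    p=arm.camera_params(n)
    if n=='wrist':
        T=np.eye(4);T[:3,:3]=cv2.Rodrigues(np.array(state['tcp_rot']))[0];T[:3,3]=state['ee_pos'];M=T@p['hand_eye']
    else: M=p['world_from_camera']
    W=np.linalg.inv(M)
    r=cv2.Rodrigues(W[:3,:3])[0]
    return cv2.projectPoints(np.array(P,float).reshape(-1,1,3),r,W[:3,3],p['intrinsics'],p['D'])[0][:,0]
E
python3 - <<'E'
import cv2,numpy as np
a=cv2.imread('pics/scene0.png');b=cv2.imread('pics/top0.png')
c1=cv2.resize(a[140:280,220:370],None,fx=4,fy=4,interpolation=cv2.INTER_CUBIC)
cv2.imwrite('pics/c1.png',c1)
c2=cv2.resize(b[170:250,165:325],None,fx=5,fy=5,interpolation=cv2.INTER_CUBIC)
cv2.imwrite('pics/c2.png',c2)
c3=cv2.resize(a[250:320,140:230],None,fx=6,fy=6,interpolation=cv2.INTER_CUBIC)
cv2.imwrite('pics/c3.png',c3)
E
```

```text
(no output)
```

View pics/c1.png

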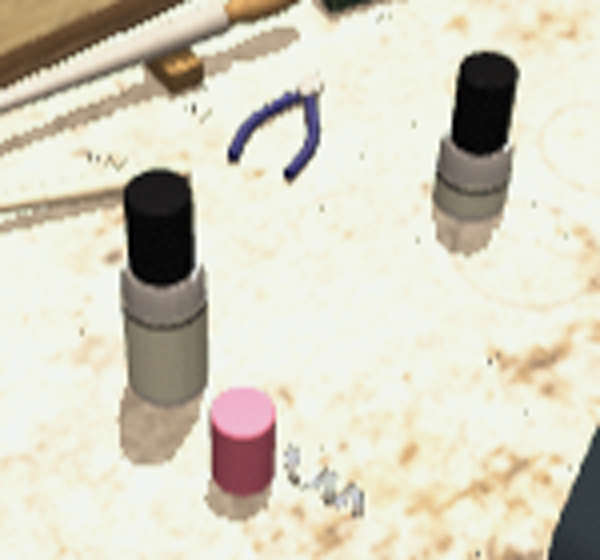

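View pics/c2.png

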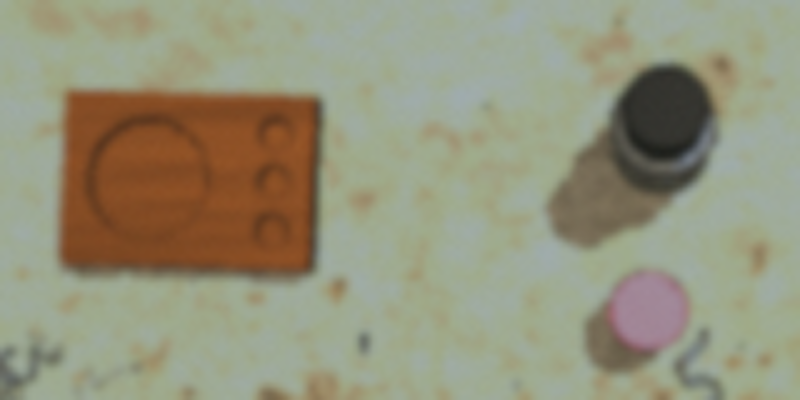

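View pics/c3.png

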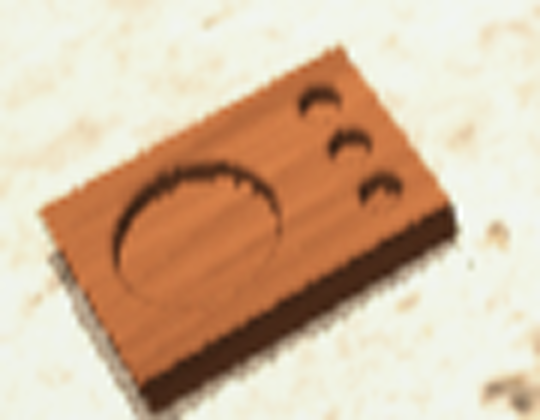

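The close crop shows that the left black cap has the long body, so it is the tall can. The right one is short, and the pink cap stands on the bench.

```bash
python3 - <<'E'
from h import *
np.set_printoptions(precision=1,suppress=True)
print('cap',onz('scene',(259.4,187.9),172),onz('top',(298.2,191.2),172))
print('pink',onz('scene',(220+242/4-.4,140+412/4-.4),62),onz('top',(165+649/5-.4,170+309/5-.4),62))
print('short',onz('scene',(220+488/4-.4,140+73/4-.4),122))
print('pocket',onz('scene',(172.6,288.6),26),onz('top',(194.5,205.2),26))
b=cv2.imread('pics/top0.png');h=cv2.cvtColor(b,cv2.COLOR_BGR2HSV)
m=cv2.inRange(h,(3,140,60),(18,255,255));m[:180]=0;m[240:]=0;m[:,:170]=0;m[:,235:]=0
m=cv2.morphologyEx(m,cv2.MORPH_CLOSE,np.ones((9,9)))
c=max(cv2.findContours(m,0,2)[0],key=cv2.contourArea);r=cv2.minAreaRect(c);print(r);print([onz('top',p,24) for p in cv2.boxPoints(r)],onz('top',r[0],26))
s=arm.get_state();print(cv2.Rodrigues(s['tcp_rot'])[0])
E
```

```text
cap [545.1 102.5 172. ] [547.5  98.6 172. ]
pink [459.6 108.9  62. ] [461.5 105.3  62. ]
short [ 546.7 -161.4  122. ]
pocket [525.6 364.6  26. ] [527.6 361.6  26. ]
((202.5, 206.0), (34.0, 49.0), 90.0)
[array([569.5, 406.3,  24. ]), array([570.1, 278.8,  24. ]), array([482.7, 277.2,  24. ]), array([481.6, 403.9,  24. ])] [525.7 340.8  26. ]
[[ 0.4 -0.9 -0. ]
 [-0.9 -0.4  0. ]
 [-0.  -0.  -1. ]]
```

```bash
cat >> h.py <<'E'
def go(target,s=None,start=None):
    s=s or arm.get_state();R=cv2.Rodrigues(np.array(s['tcp_rot']))[0]
    d=np.array(target,float)-(s['ee_pos'] if start is None else start)
    print('t',s['t'],'pos',np.round(s['ee_pos'],1),'shift tool',np.round(R.T@d,1),'q',np.round(s['q'],2),'w',round(s['gripper_width'],1),'f',np.round(s['wrist_force'],1),'tilt',np.round(R[:,2],3))
E
python3 -c "
from h import *
go([546.3,100.5,270],start=[227.2,-500.9,218.65])"
```

```text
t 0.1 pos [ 227.1 -500.4  217.9] shift tool [-416.  -539.   -50.5] q [-1.35  0.26  1.54 -0.    1.35 -0.2 ] w 92.9 f [-0.6 -0.  -0.9] tilt [-0.     0.002 -1.   ]
```

>>> servo_tool([
  [[0,0,0,-25,-32,-30,93],[0,0,0,-60,-77,-50,93],[0,0,0,-95,-122,-50,93],[0,0,0,-130,-167,-50,93],[0,0,0,-165,-212,-50,93]],
])

```text
t: 0.72
ee_pos: [352.5, -261.2, 268.5]
tcp_rot: [-2.64, 1.702, 0.0]
wrist_force: [1.3, -0.6, -0.6]
gripper_width: 93.3
```

>>> servo_tool([
  [[0,0,0,-35,-45,0,93],[0,0,0,-70,-90,0,93],[0,0,0,-105,-135,0,93],[0,0,0,-140,-180,0,93],[0,0,0,-175,-225,0,93]],
])

```text
t: 1.35
ee_pos: [485.2, -8.9, 268.5]
tcp_rot: [2.641, -1.702, -0.0]
wrist_force: [0.7, -1.1, -0.0]
gripper_width: 92.6
```

>>> servo_tool([
  [[0,0,0,-30,-40,0,93],[0,0,0,-50,-70,0,93],[0,0,0,-60,-90,0,93],[0,0,0,-60,-90,0,93],[0,0,0,-60,-90,0,93]],
])

```text
t: 1.98
ee_pos: [541.3, 80.6, 268.3]
tcp_rot: [2.64, -1.701, -0.001]
wrist_force: [0.4, -0.7, 0.2]
gripper_width: 92.9
```

```bash
python3 - <<'E'
from h import *
s=arm.get_state()
im=arm.capture('wrist');cv2.imwrite('pics/w1.png',im[:,:,::-1])
go([546.3,100.5,270],s)
print(proj('wrist',[[546.3,100.5,172],[547,-161,122]],s))
import pickle;pickle.dump(s,open('s1.pkl','wb'))
E
```

```text
t 1.975 pos [541.3  80.6 268.3] shift tool [-16.1 -12.8  -1.7] q [-0.06  0.23  1.46 -0.    1.46  1.09] w 92.9 f [ 0.4 -0.7  0.2] tilt [-0.001 -0.    -1.   ]
[[263.18718552 198.71083405]
 [464.67572056 276.63940253]]
```

View pics/w1.png

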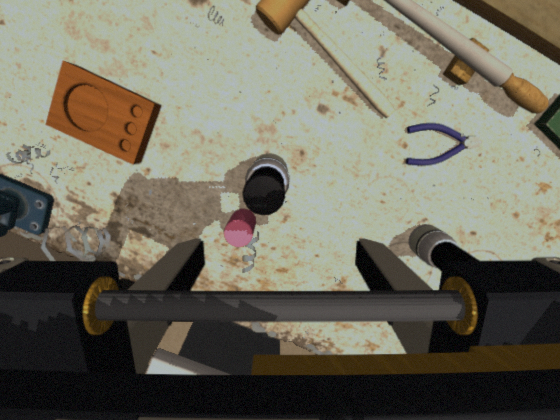

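The wrist view has the tall cap top at about (264,194), the pink cap at (240,228), the short cap at (455,262), and the pocket at (88,106).

```bash
python3 - <<'E'
from h import *
import pickle;s=pickle.load(open('s1.pkl','rb'))
a=cv2.imread('pics/w1.png')
c=cv2.resize(a[140:260,210:320],None,fx=5,fy=5,interpolation=cv2.INTER_CUBIC);c=np.clip(c.astype(float)*1.8,0,255).astype('u1')
d=cv2.resize(a[50:175,40:170],None,fx=5,fy=5,interpolation=cv2.INTER_CUBIC)
d=cv2.copyMakeBorder(d,0,600-d.shape[0] if d.shape[0]<600 else 0,0,0,0)[:600]
cv2.imwrite('pics/w1c.png',c);cv2.imwrite('pics/w1d.png',d)
m=(a.max(2)<40).astype('u1');m[:150]=0;m[225:]=0;m[:,:230]=0;m[:,300:]=0
cc=max(cv2.findContours(m,0,2)[0],key=cv2.contourArea);print(cv2.minEnclosingCircle(cc),cv2.boundingRect(cc),cv2.fitEllipse(cc))
E
```

```text
((263.951904296875, 190.41836547851562), 23.765766143798828) (243, 167, 42, 48) ((264.06597900390625, 190.95718383789062), (39.903526306152344, 47.03523635864258), 13.66323184967041)
```

View pics/w1c.png

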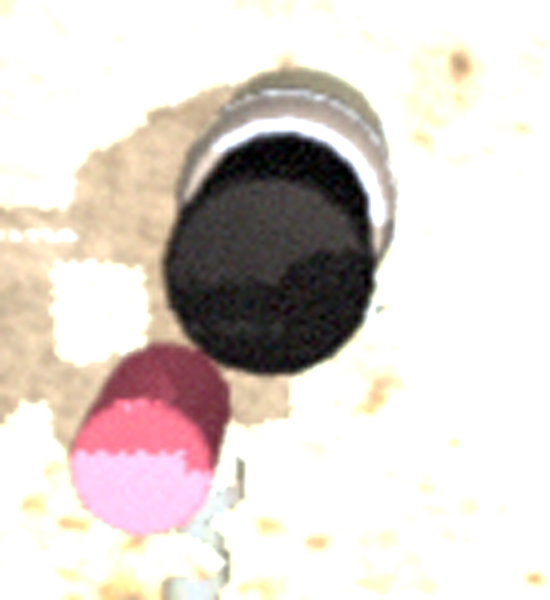

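View pics/w1d.png

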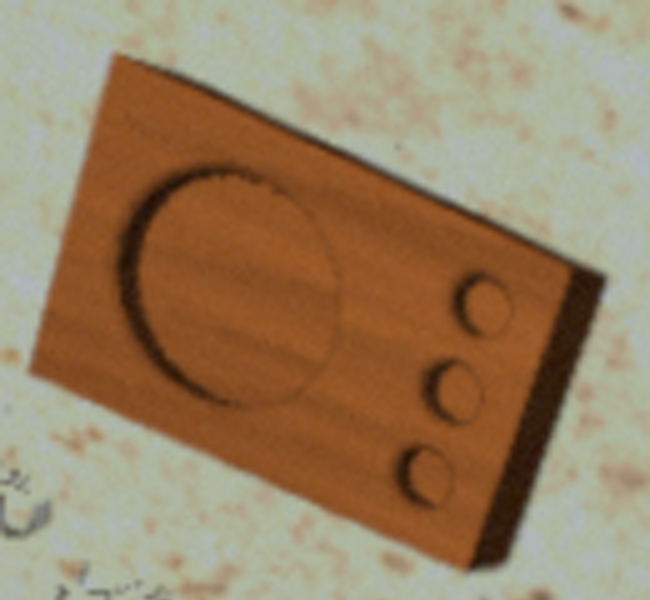

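```bash
python3 - <<'E'
from h import *
import pickle;s=pickle.load(open('s1.pkl','rb'))
print(onz('wrist',(263.6,194.6),172,s),onz('wrist',(85.6,107),26,s))
t=(np.array([546.3,100.5])+onz('wrist',(263.6,194.6),172,s)[:2])/2
go([*t,128]);print(t)
E
```

```text
[550.01652186 101.709979   172.        ] [529.40579413 364.84870159  26.        ]
t 2.025 pos [541.3  80.3 268.5] shift tool [-16.1 -14.9 140.5] q [-0.06  0.23  1.46 -0.    1.46  1.09] w 92.7 f [-0.1 -0.5  0.4] tilt [-0.001 -0.    -1.   ]
[548.15826093 101.1049895 ]
```

>>> servo_tool([
  [[0,0,0,-8,-8,0,93],[0,0,0,-16,-16,20,93],[0,0,0,-16,-16,65,93],[0,0,0,-16,-16,65,93],[0,0,0,-16,-16,65,93]],
])

```text
t: 2.65
ee_pos: [550.6, 102.2, 205.1]
tcp_rot: [-2.64, 1.702, -0.002]
wrist_force: [0.3, -0.4, -0.1]
gripper_width: 92.9
```

```bash
python3 - <<'E'
from h import *
s=arm.get_state()
im=arm.capture('wrist');cv2.imwrite('pics/w2.png',np.clip(im[:,:,::-1]*1.5,0,255))
go([548.5,101.5,128],s);print(proj('wrist',[548.5,101.5,172],s))
import pickle;pickle.dump(s,open('s2.pkl','wb'))
E
```

```text
t 2.65 pos [550.6 102.2 205.1] shift tool [-0.3  2.3 77.1] q [-0.02  0.28  1.53  0.    1.32  1.13] w 92.9 f [ 0.3 -0.4 -0.1] tilt [ 0.002  0.    -1.   ]
[[280.31077899 238.26583938]][ WARN:0@1.184] global loadsave.cpp:1063 imwrite_ Unsupported depth image for selected encoder is fallbacked to CV_8U.
```

View pics/w2.png

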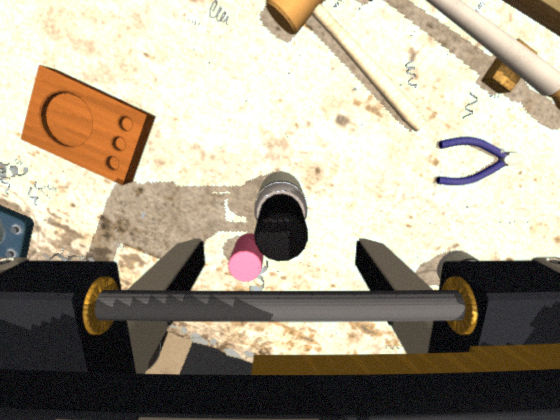

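Cap top is centred at about (281,231), midway between the fingertips at (203,242) and (358,242).

```bash
python3 - <<'E'
from h import *
import pickle;s=pickle.load(open('s2.pkl','rb'))
a=cv2.imread('pics/w2.png')
c=cv2.resize(a[170:275,230:335],None,fx=5,fy=5,interpolation=cv2.INTER_CUBIC);c=np.clip(c.astype(float)*2,0,255).astype('u1')
cv2.imwrite('pics/w2c.png',c)
P=onz('wrist',(281,231),172,s);print(P);go(P-[0,0,44],s)
E
```

```text
[553.80098095 103.36260709 172.        ]
t 2.65 pos [550.6 102.2 205.1] shift tool [ 0.2 -3.3 77.1] q [-0.02  0.28  1.53  0.    1.32  1.13] w 92.9 f [ 0.3 -0.4 -0.1] tilt [ 0.002  0.    -1.   ]
```

View pics/w2c.png

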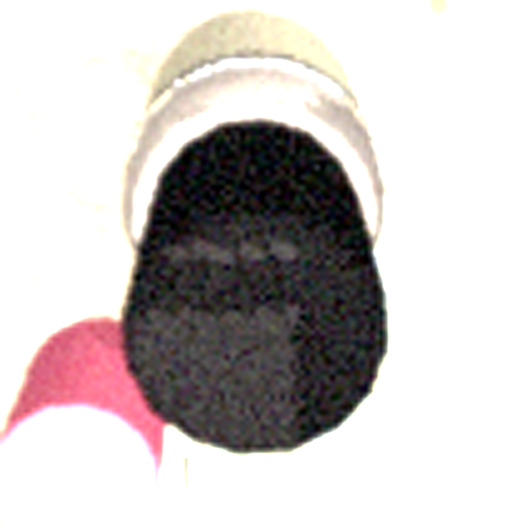

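>>> servo_tool([
  [[0,0,0,0,0,25,93],[0,0,0,0,0,50,93],[0,0,0,0,0,70,93],[0,0,0,0,0,77,93],[0,0,0,0,0,77,80]],
], squeeze=6)

```text
t: 3.32
ee_pos: [550.6, 102.2, 127.6]
tcp_rot: [-2.64, 1.702, -0.002]
wrist_force: [0.1, 0.1, -1.0]
gripper_width: 86.9
```

>>> servo_tool([
  [[0,0,0,0,0,0,70],[0,0,0,0,0,0,62],[0,0,0,0,0,0,54],[0,0,0,0,0,0,50],[0,0,0,0,0,0,47]],
], squeeze=6)

```text
t: 3.95
ee_pos: [549.9, 102.2, 126.7]
tcp_rot: [2.641, -1.702, -0.0]
wrist_force: [0.3, 0.2, 0.1]
gripper_width: 47.9
```

```bash
python3 - <<'E'
from h import *
s=arm.get_state()
im=arm.capture('wrist');cv2.imwrite('pics/w3.png',np.clip(im[:,:,::-1]*1.5,0,255).astype('u1'))
go([550.6,102.2,128],s)
E
```

```text
t 3.95 pos [549.9 102.2 126.7] shift tool [ 0.3 -0.6 -1.3] q [-0.02  0.35  1.64 -0.    1.15  1.13] w 47.9 f [0.3 0.2 0.1] tilt [-0. -0. -1.]
```

View pics/w3.png

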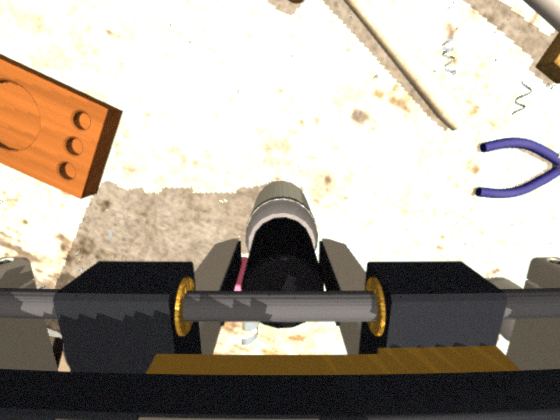

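The cap at (283,280) sits between the fingers (inner edges at about 243 and 322), nearly central. I'll close slowly.

>>> servo_tool([
  [[0,0,0,0,0,0,44],[0,0,0,0,0,0,42],[0,0,0,0,0,0,40],[0,0,0,0,0,0,37],[0,0,0,0,0,0,34]],
], squeeze=8)

```text
t: 4.62
ee_pos: [549.9, 102.3, 126.7]
tcp_rot: [-2.641, 1.702, -0.0]
wrist_force: [0.2, 0.0, 0.4]
gripper_width: 40.1
```

>>> servo_tool([
  [[0,0,0,0,0,0,30],[0,0,0,0,0,0,30],[0,0,0,0,0,-3,30],[0,0,0,0,0,-6,30],[0,0,0,0,0,-10,30]],
], squeeze=10)

```text
t: 5.25
ee_pos: [549.9, 102.3, 136.9]
tcp_rot: [-2.641, 1.702, 0.0]
wrist_force: [-0.6, 0.3, -0.6]
gripper_width: 39.8
```

```bash
python3 - <<'E'
from h import *
s=arm.get_state();go([550.6,102.2,128],s)
im=arm.capture('scene');cv2.imwrite('pics/sc4.png',cv2.resize(im[120:280,180:380,::-1],None,fx=3.5,fy=3.5))
E
```

```text
t 5.25 pos [549.9 102.3 136.9] shift tool [ 0.4 -0.6  8.9] q [-0.02  0.34  1.63  0.    1.17  1.13] w 39.8 f [-0.6  0.3 -0.6] tilt [-0.  0. -1.]
```

View pics/sc4.png

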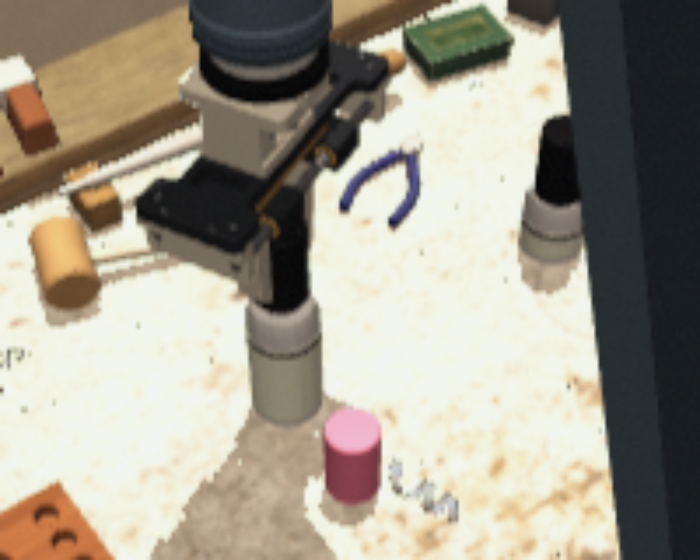

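The fingers hold the cap (opening 39.8) at crop (290,270), and the can stands upright below. Next I lift straight up.

>>> servo_tool([
  [[0,0,0,0,0,-10,30],[0,0,0,0,0,-22,30],[0,0,0,0,0,-36,30],[0,0,0,0,0,-52,30],[0,0,0,0,0,-70,30]],
])

```text
t: 5.92
ee_pos: [549.9, 102.2, 208.0]
tcp_rot: [-2.64, 1.702, -0.001]
wrist_force: [1.3, 0.3, -0.6]
gripper_width: 39.6
```

>>> servo_tool([
  [[0,0,0,0,0,-8,30],[0,0,0,0,0,-10,30]],
])

```text
t: 6.18
ee_pos: [550.2, 102.3, 217.4]
tcp_rot: [-2.64, 1.702, -0.002]
wrist_force: [0.9, -0.4, -0.8]
gripper_width: 39.8
```

```bash
python3 - <<'E'
from h import *
s=arm.get_state();go([528,363.5,120],s)
im=arm.capture('scene');cv2.imwrite('pics/sc5.png',cv2.resize(im[80:280,160:360,::-1],None,fx=3,fy=3))
E
```

```text
t 6.175 pos [550.2 102.3 217.4] shift tool [-247.1  -87.6   97.4] q [-0.02  0.28  1.51  0.    1.35  1.13] w 39.8 f [ 0.9 -0.4 -0.8] tilt [ 0.001 -0.    -1.   ]
```

View pics/sc5.png

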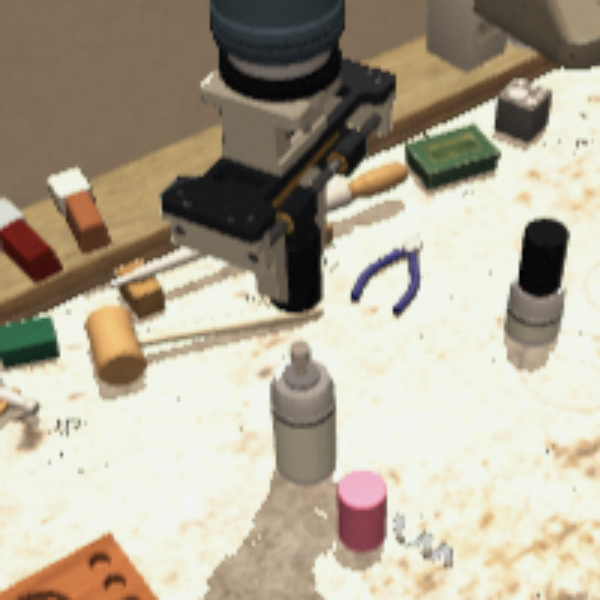

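The cap is held clear, the nozzle is bare, and the can stands at crop (305,420). All three views agree that the pocket lies (-20, +262.7) from the cap, so I move by that much.

```bash
python3 -c "
from h import *
s=arm.get_state();go(s['ee_pos']+np.array([-20,262.7,0]),s)"
```

```text
t 6.225 pos [549.9 102.3 217. ] shift tool [-247.5  -90.3   -0. ] q [-0.02  0.28  1.52  0.    1.35  1.13] w 39.4 f [-0.3  0.5 -0.8] tilt [ 0.  0. -1.]
```

>>> servo_tool([
  [[0,0,0,-30,-11,0,30],[0,0,0,-75,-27,0,30],[0,0,0,-120,-44,0,30],[0,0,0,-165,-60,0,30],[0,0,0,-205,-75,0,30]],
])

```text
t: 6.85
ee_pos: [532.7, 321.5, 215.7]
tcp_rot: [2.64, -1.701, -0.002]
wrist_force: [1.2, -0.6, -0.4]
gripper_width: 39.8
```

>>> servo_tool([
  [[0,0,0,-25,-9,0,30],[0,0,0,-37,-13,0,30],[0,0,0,-42.5,-15.3,10,30],[0,0,0,-42.5,-15.3,50,30],[0,0,0,-42.5,-15.3,90,30]],
])

```text
t: 7.48
ee_pos: [530.1, 363.9, 125.3]
tcp_rot: [-2.64, 1.703, -0.001]
wrist_force: [0.0, 0.1, -0.9]
gripper_width: 39.7
```

>>> servo_tool([
  [[0,0,0,0,0,20,30],[0,0,0,0,0,35,30],[0,0,0,0,0,45,30],[0,0,0,0,0,45,30]],
])

```text
t: 7.98
ee_pos: [529.8, 364.5, 81.2]
tcp_rot: [2.64, -1.702, -0.001]
wrist_force: [-0.0, -0.5, -1.1]
gripper_width: 39.7
```

```bash
python3 - <<'E'
from h import *
s=arm.get_state();go([530,365,32.7],s)
im=arm.capture('scene');cv2.imwrite('pics/sc6.png',cv2.resize(im[220:340,110:260,::-1],None,fx=5,fy=5,interpolation=2))
im=arm.capture('top');cv2.imwrite('pics/t6.png',cv2.resize(im[150:250,140:300,::-1],None,fx=5,fy=5,interpolation=2))
im=arm.capture('wrist');cv2.imwrite('pics/w6.png',np.clip(im[:,:,::-1]*1.3,0,255).astype('u1'))
E
```

```text
t 7.975 pos [529.8 364.5  81.2] shift tool [-0.4 -0.4 48.5] q [ 0.43  0.54  1.47 -0.    1.14  1.57] w 39.7 f [-0.  -0.5 -1.1] tilt [-0.001 -0.    -1.   ]
```

View pics/sc6.png

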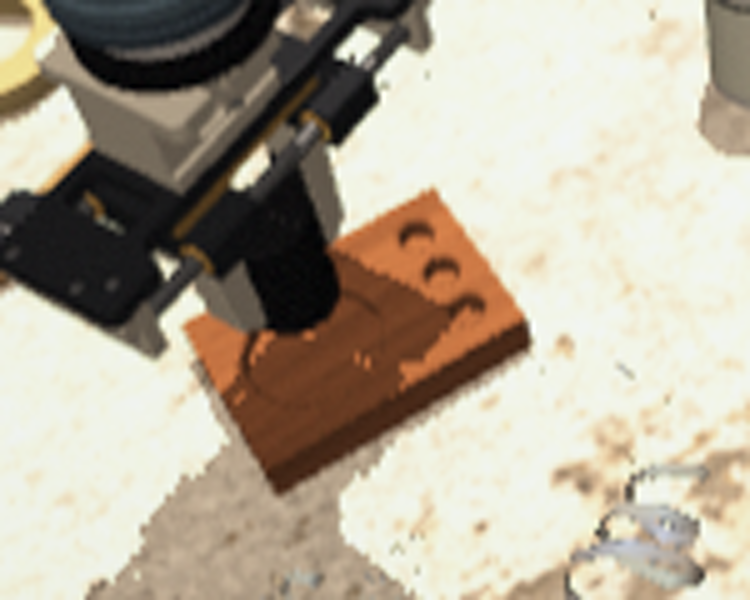

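View pics/w6.png

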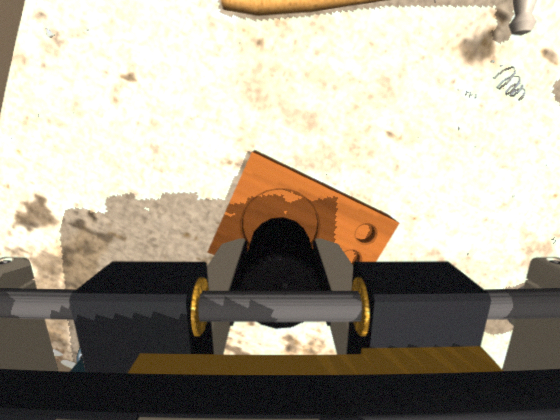

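```bash
python3 - <<'E'
from h import *
print(onz('scene',(110+292/5-.4,220+305/5-.4),64.5), onz('scene',(110+295/5-.4,220+302/5-.4),64.5))
E
```

```text
[524.30213269 367.38343177  64.5       ] [524.88460959 365.64572847  64.5       ]
```

>>> servo_tool([
  [[0,0,0,0,0,10,30],[0,0,0,0,0,18,30],[0,0,0,0,0,24,30],[0,0,0,0,0,28,30],[0,0,0,0,0,30,30]],
])

```text
t: 8.75
ee_pos: [529.8, 364.9, 51.2]
tcp_rot: [2.64, -1.702, -0.0]
wrist_force: [0.3, -1.4, -0.1]
gripper_width: 39.7
```

```bash
python3 - <<'E'
from h import *
s=arm.get_state();go([530,365,32.7],s)
im=arm.capture('scene');cv2.imwrite('pics/sc7.png',cv2.resize(im[220:340,110:260,::-1],None,fx=5,fy=5,interpolation=2))
E
```

```text
t 8.75 pos [529.8 364.9  51.2] shift tool [ 0.  -0.2 18.5] q [ 0.43  0.57  1.5  -0.    1.08  1.58] w 39.7 f [ 0.3 -1.4 -0.1] tilt [-0. -0. -1.]
```

View pics/sc7.png

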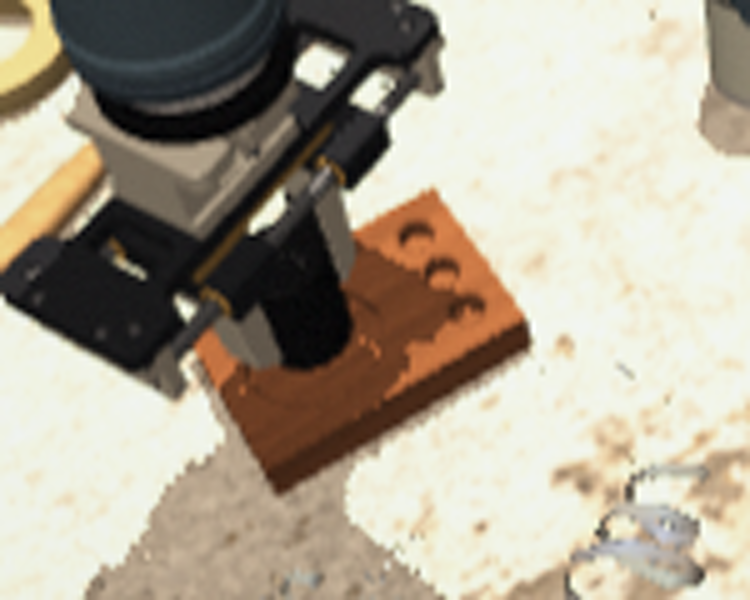

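The cap is lined up over the pocket at crop (315,345). Now I lower it slowly.

>>> servo_tool([
  [[0,0,0,0,0,6,30],[0,0,0,0,0,11,30],[0,0,0,0,0,14,30],[0,0,0,0,0,16,30],[0,0,0,0,0,17,30]],
])

```text
t: 9.43
ee_pos: [529.9, 365.0, 34.6]
tcp_rot: [2.641, -1.702, -0.0]
wrist_force: [0.3, -0.3, -0.3]
gripper_width: 39.5
```

>>> servo_tool([
  [[0,0,0,0,0,0.5,30],[0,0,0,0,0,1,30],[0,0,0,0,0,1,30]],
])

```text
t: 9.8
ee_pos: [530.0, 365.0, 33.7]
tcp_rot: [-2.641, 1.702, -0.0]
wrist_force: [0.2, -0.2, -0.8]
gripper_width: 39.7
```

>>> servo_tool([
  [[0,0,0,0,0,0.5,30],[0,0,0,0,0,1,30],[0,0,0,0,0,1,30]],
])

```text
t: 10.18
ee_pos: [529.9, 365.0, 32.7]
tcp_rot: [-2.641, 1.702, -0.0]
wrist_force: [0.0, -0.1, -0.0]
gripper_width: 39.9
```

>>> servo_tool([
  [[0,0,0,0,0,0.5,30],[0,0,0,0,0,0.5,30],[0,0,0,0,0,0.5,30]],
])

```text
t: 10.55
ee_pos: [530.0, 365.0, 32.6]
tcp_rot: [-2.64, 1.702, -0.0]
wrist_force: [-1.3, -1.6, 5.9]
gripper_width: 39.3
```

Contact (+5.9 N). I release gently.

>>> servo_tool([
  [[0,0,0,0,0,0,41],[0,0,0,0,0,0,44],[0,0,0,0,0,0,50],[0,0,0,0,0,0,60],[0,0,0,0,0,0,70]],
])

```text
t: 11.18
ee_pos: [529.9, 365.0, 32.1]
tcp_rot: [2.641, -1.702, -0.0]
wrist_force: [-0.0, -0.5, 0.2]
gripper_width: 65.6
```

>>> servo_tool([
  [[0,0,0,0,0,0,75],[0,0,0,0,0,-5,75],[0,0,0,0,0,-20,75],[0,0,0,0,0,-45,75],[0,0,0,0,0,-80,75]],
])

```text
t: 11.8
ee_pos: [529.5, 364.8, 113.3]
tcp_rot: [2.64, -1.701, -0.001]
wrist_force: [0.4, -0.0, 0.8]
gripper_width: 75.0
```

>>> servo_tool([
  [[0,0,0,0,0,-40,75],[0,0,0,0,0,-80,75],[0,0,0,0,0,-100,75],[0,0,0,0,-30,-100,75],[0,0,0,0,-30,-100,75]],
])

```text
t: 12.42
ee_pos: [558.5, 377.7, 213.4]
tcp_rot: [-2.639, 1.701, -0.002]
wrist_force: [0.6, 0.4, 0.5]
gripper_width: 75.1
```

```bash
python3 - <<'E'
from h import *
s=arm.get_state();go([530,365,32.7],s)
im=arm.capture('scene');cv2.imwrite('pics/sc8.png',cv2.resize(im[140:340,110:360,::-1],None,fx=3,fy=3,interpolation=2))
im=arm.capture('wrist');cv2.imwrite('pics/w8.png',np.clip(im[:,:,::-1]*1.3,0,255).astype('u1'))
E
```

```text
t 12.425 pos [558.5 377.7 213.4] shift tool [ -0.3  31.7 180.6] q [ 0.43  0.49  1.21 -0.    1.44  1.57] w 75.1 f [0.6 0.4 0.5] tilt [ 0.002  0.001 -1.   ]
```

View pics/sc8.png

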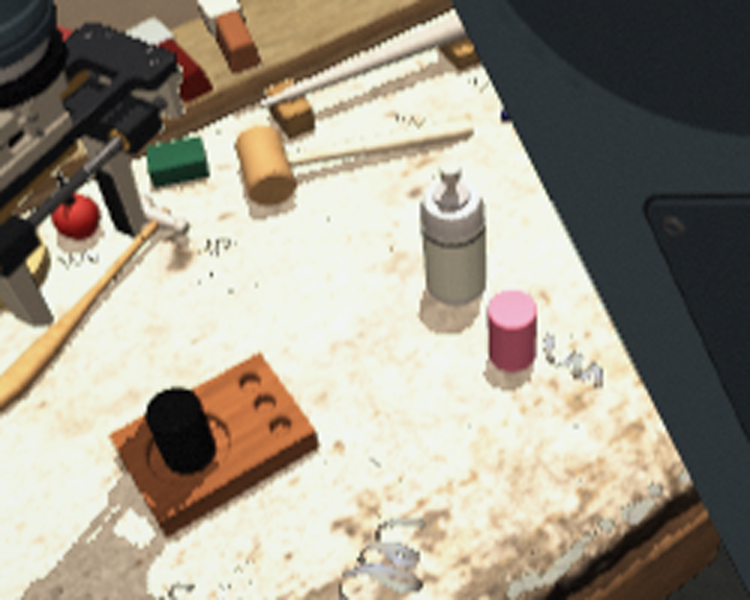

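View pics/w8.png

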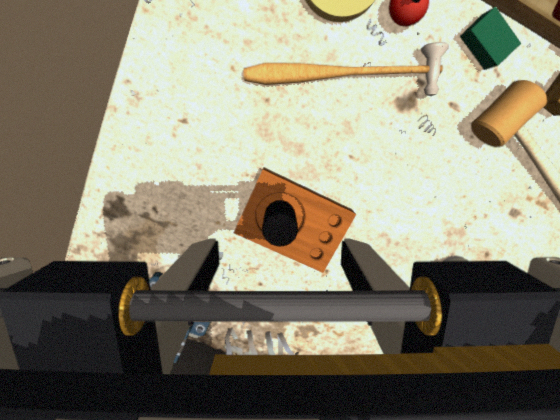

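The cap stands in the pocket (scene crop 182,430; wrist 280,222), and the can is upright with a bare nozzle. I'll check the cap for lean.

```bash
python3 - <<'E'
from h import *
im=arm.capture('scene');cv2.imwrite('pics/sc9.png',cv2.resize(im[250:330,135:235,::-1],None,fx=7,fy=7,interpolation=2))
im=np.array(cv2.imread('pics/sc9.png'));
th=np.linspace(0,2*np.pi,40)
for z in (78,16):
    c=np.c_[525.6+20*np.cos(th),364.6+20*np.sin(th),0*th+z]
    p=(proj('scene',c)-[135,250]+.5)*7
    cv2.polylines(im,[p.astype(int)],True,(0,255,0),1)
cv2.imwrite('pics/sc9b.png',im)
im=arm.capture('top');cv2.imwrite('pics/t9.png',cv2.resize(im[150:250,140:300,::-1],None,fx=5,fy=5,interpolation=2))
E
```

```text
(no output)
```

View pics/sc9b.png

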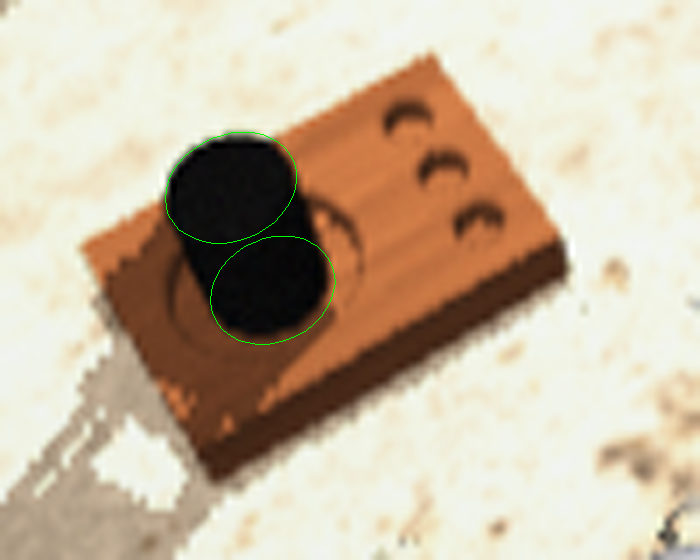

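The upright-cap outline matches: flat on the pocket floor, upright, a mm or two off centre. Handing in.

```bash
python3 -c "
from bench import arm
print(arm.sign_off(), arm.get_state()['t'])"
```

```text
the job is handed in; nothing more can be done
the job is handed in; nothing more can be done
```

The tall can's black cap is now standing mouth down and upright in the wide pocket of the cap block. I lifted it straight up, lowered it until it touched the pocket floor (about 6 N), opened the fingers gently and drew the gripper clear. The arm's clock read about 12.5 s at the last check.

- **Cap:** in the last scene picture it matches the outline of an upright cap on the pocket floor, a millimetre or two from the pocket's centre.
- **Tall can:** it stands upright with its nozzle bare. I saw no shift, but did not measure its position again.
- **Pink cap and short can:** I touched neither. The pink cap still stands in its place. The short can was out of view behind the arm in the last scene crop, so I last saw it just after the lift, undisturbed.
- **Disagreement:** the three cameras differed by about 3–5 mm on absolute positions. They agreed to about 1 mm on the offset from cap to pocket, so I placed the cap by that offset.

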